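Plug the test gauge into the bench air outlet

ROBOT

A 6-joint arm with a two-finger parallel gripper is mounted at the origin on a cart in front of the work surface, level with it; the furniture and walls round the work are solid. World frame = base frame: x ahead of the robot, y to its left, z up, the work surface at z = 0. Lengths are in m, angles in degrees, forces in N, time in s.
With the tool pointing down it reaches from about 0.25 to 0.725 m from the base axis. Payload 9.7 kg.
Tool frame: the origin (TCP) lies on the centre line of the jaws, within the pads' length; the fingertips stand 17 mm ahead of it and the grasp point (between the pads) lies 2 mm behind it (bot.nose_length is the distance from the TCP to the fingertips, in m); x points along the fingers, y is the direction in which the jaws open and shut, and the axes are right-handed (so a half turn about x gives the same grasp; the last joint's range is limited). The gripper opens to 85 mm and grips with 20 to 120 N. Pads are 22 mm wide; open, the fingers measure 114 mm over their backs; the gripper's body (76 mm by 85 mm) begins 54 mm behind the grasp point. The pads swing forward as they close: fully open they stand 13 mm farther back than shut.
Start: joints at [66.979, 4.979, 10.078, 95.1, 0, 90], TCP at [0.215, 0.506, 0.248] pointing down, gripper open.
Joint ranges: [-179.16, 179.16], [-48.56, 103.87], [-65.8, 70.77], [-126.05, 130.52], [-82.76, 87.17], [-180, 180]. Speed limits (degrees/s): [127.2, 127.2, 147.25, 180, 180, 180].

INTERFACE

Orientations are given as [roll, pitch, yaw] about the fixed x, y, z axes, in that order (R = Rz(yaw) Ry(pitch) Rx(roll)).
In Python, from workcell import bot, viewer, ticket gives the robot as it stands.
- The arm moves only by the tool jog_arm, never from a script. Its argument "deltas" is a list of rows, each an object of numbers: "fingers": the opening, from 0 (shut) to 1 (fully open); "x", "y", "z": the shift along the world's x, y, z in mm; "twist": the turn about the world's z in degrees. A call has 1 to 10 rows; each row is the pose to reach, as a shift and turn from the pose measured when the call began; what a row does not reach only later rows make up. A row lasts 1/10 s, in which the tool goes at most 50 mm and 8.59 degrees, less where a joint would pass 70% of its speed; a pose out of reach is approached as far as the arm can. A call with a gripper value outside its range is refused whole. The fingers move at their own pace and stop on an object; "grip_force" is the grip in N (left out, the last holds). Time passes only in rows, so rows that repeat a pose let the fingers close. It gives the time, the measured TCP pose, the force and the opening at its end, in the units of the state.
- bot.get_obs(): the state, without advancing time (a new reading comes with each control period).
- viewer.camera(name): name is "side" or "top" or "wrist"; returns a dict with "image" (480x640x3 uint8, red, green, blue), "fovy" (degrees; the focal length in pixels is half the picture's height over the tangent of half this angle, whatever the lens; pixels are square), "cx", "cy" (the principal point, pixels), "D" ([k1, k2, p1, p2, k3] as OpenCV has them; the pictures are not rectified), "world_to_cam" (4x4, takes a point from world to camera coordinates); the wrist camera has in their place "tool_from_camera" (4x4, takes a point from camera to tool coordinates, whose origin is the TCP and whose axes are the tool frame's). Camera axes: x right, y down, z forward; pixel columns grow to the right and rows downward; lengths in m; the calibration is good to about 2 mm. A picture is of the moment at which its call begins: read the wrist's pose just before it. There is no depth.
- ticket.job_done(): hands the job in, once; it reports no verdict.
The state is a dict: "time": time; "q": joint angles; "qd": joint speeds; "joint_efforts": joint torques, N m; "ee_pos": TCP position; "tcp_rot": TCP orientation; "wrist_force": force on the tool from outside, world axes, zero at the start; "torque": the same for the moment, N m; "opening": finger opening in m.
Only numpy, scipy, OpenCV 4.12 (cv2) and the standard library are available. Lean on these libraries where they do the work, as an engineer would, in place of code of your own. Each camera call takes 0.05 s, during which the arm holds its last target.

TASK

Before the moulds are blown out the air pressure has to be checked: fit the plug-in pressure gauge from the white parking block into the open air coupler on the manifold. First draw the coupler's sleeve down until it catches and stays down by itself, then push the gauge's plug straight in until the sleeve springs back up and locks it, with the dial looking out over the front long side of the manifold (the side nearest the robot). Leave the other two fittings standing in the block, and the rest of the bench as it is.

Things in the scene. Friction and masses are not known exactly. Their poses are not given: they have to be found in the camera images.
- manifold: Air manifold bolted to the bench: aluminium block 60 (x) by 230 mm (y), top 40 mm above the bench, on a 290 mm long foot plate. Origin under its middle on the bench; its -x side is the front. Two alike couplers stand upright on it, 110 mm apart along y, 55 mm either side of the middle; one is open, one closed by a blanking plug with a round dark cap (top 141 mm above the bench).
- coupler_mouth (a point): Centre of the open coupler's mouth, 120 mm above the bench; z axis up, x axis as the manifold's. Bore 20 mm wide, flared to 25 mm in the top 5 mm; the 30 mm wide body's rim stands 1 mm above the raised sleeve. With the sleeve up, hidden jaws narrow the bore 14 mm down. A plug goes 33 mm in, against a valve spring, until its flange meets the mouth.
- sleeve_mid (a point): Centre of the open coupler's knurled steel sleeve, on its axis: 36 mm tall, gripped across about 39 mm, with a 42 mm lip (5.5 mm high) at each end. It moves with the sleeve: at the start (up) 101 mm above the bench, 19 mm below the mouth. 43 mm lie free under the raised sleeve, round a thinner neck. Most room for fingers is in front of and behind it.
- sleeve (a joint): Travel of the open coupler's sleeve in m: 0 = up, as at the start; 0.013 = fully drawn down. A spring pushes it up (5 N at the top, 8 N at the bottom). Drawn past about 0.011 with no plug inside it is caught: let go, it stays at about 0.0095. Pushing a plug fully in trips the catch: the sleeve springs up to 0 and locks the plug. While it is up no plug can be pushed in.
- gauge_case (a point): Centre of the pressure gauge's round steel case: a disc 60 mm across and 28 mm thick standing on edge, dial on its -x face, z axis up along the plug. It can be held from above, front to back (28 mm). 84 mm above the tip of the plug; the whole gauge is 114 mm tall, about 0.34 kg. In the block the case's centre is 101 mm above the bench.
- gauge_nose (a point): Tip (lower end) of the gauge's plug, on its axis. Plug 18 mm in diameter, with a groove and a tapered tip, 33 mm long up to a 30 mm wide, 4 mm thick flange. It starts in one of the block's three holes, flange on the block. Pushing it into the coupler takes about 5 to 12 N; fully home the tip is 33 mm below the mouth; once locked and let go it may rise 1.5 mm.
- gauge_dial (a point): Point on the dial's axis 25 mm in front of the centre of the case (11 mm in front of the white dial): the direction from gauge_case to it is where the dial looks.
- block: White plastic parking block, 70 mm (x) by 240 mm (y) by 50 mm high, on an 88 by 280 mm foot plate screwed to the bench, with three 21 mm holes, 80 mm apart along its y axis, the middle one at its centre. Origin under its middle on the bench.
- nozzle_mid (a point): Middle of the blow nozzle: a slim steel fitting, 112 mm tall, with the same plug, a knurled 25 mm grip and a tapering tip that points up. Stands in another hole of the block; leave it.
- silencer_mid (a point): Middle of the silencer: a fitting 91 mm tall with the same plug and a ribbed, round-topped 25 mm cylinder of sintered bronze. Stands in the third hole of the block; leave it.
- steel_cup_3: Bystander: small steel cup, 58 mm across and 29 mm tall, in front between manifold and block. Origin under its middle.
- bean_scoop: Bystander: scoop 226 mm long, 57 mm tall, behind the manifold and the block. Origin under its middle.
- pastry_brush: Bystander: pastry brush 214 mm long, 15 mm tall, lying in front of the manifold. Origin under its middle.
Not all that is in view belongs to the job. Leave any blue look-alike of the part that bears nozzle_mid alone.

How it is judged:
By the outcome, as a careful person would: the job done as asked, in the order asked, and still so for the second after the job is handed in, with the robot touching nothing.
It also fails if it takes over 54 s, if anything falls off the work surface, if the arm or the gripper's body presses on something with over 40 N, if the wrist force passes 120 N, or if a joint passes its speed limit or range.

## Working session

There is one attempt and no reset: what is moved stays moved. The work goes in short steps, Python scripts to look and compute and a tool call to move; the robot and the scene stay as the last step left them, time stands still between calls to the robot, and variables do not carry over. Pictures are saved under pics/ and viewed, and the job is handed in when it is done.

Besides the shell and the picture viewer there is one more tool, called after ">>>" as name([rows], argument=value, ...), one row to a line, values as JSON. jog_arm: Moves the arm, as the interface text tells. Its arguments: {"type":"object","properties":{"deltas":{"type":"array"},"grip_force":{"type":"number"}},"required":["deltas"]}

```bash
ls; mkdir -p pics; cat > h.py <<'E'
import numpy as np, cv2, pickle, sys
sys.path.insert(0,'.')
from workcell import bot, viewer, ticket
def snap(name,fn):
    c=viewer.camera(name)
    cv2.imwrite('pics/'+fn+'.png',c['image'][:,:,::-1])
    pickle.dump(c,open('pics/'+fn+'.pkl','wb'))
    return c
def load(fn): return pickle.load(open('pics/'+fn+'.pkl','rb'))
def K(c):
    h=c['image'].shape[0]; f=h/2/np.tan(np.radians(c['fovy'])/2)
    return np.array([[f,0,c['cx']],[0,f,c['cy']],[0,0,1.]])
def proj(c,P):
    W=np.array(c['world_to_cam']); 
    r,_=cv2.Rodrigues(W[:3,:3]); 
    return cv2.projectPoints(np.array(P,float).reshape(-1,1,3),r,W[:3,3],K(c),np.array(c['D'],float))[0].reshape(-1,2)
def ray(c,uv):
    p=cv2.undistortPoints(np.array(uv,float).reshape(-1,1,2),K(c),np.array(c['D'],float)).reshape(-1,2)
    W=np.array(c['world_to_cam']);R=W[:3,:3];t=W[:3,3]
    d=np.c_[p,np.ones(len(p))]@R
    return -R.T@t,d
def onz(c,uv,z):
    o,d=ray(c,uv); return o+d*((z-o[2])/d[:,2])[:,None]
def tri(cs,uvs):
    A=np.zeros((3,3));b=np.zeros(3)
    for c,uv in zip(cs,uvs):
        o,d=ray(c,[uv]);d=d[0]/np.linalg.norm(d[0]);M=np.eye(3)-np.outer(d,d);A+=M;b+=M@o
    return np.linalg.solve(A,b)
E
python3 - <<'E'
from h import *
for n in('top','side','wrist'):
    c=snap(n,n+'0'); print(n,c['fovy'],c['cx'],c['cy'],c['D'])
    print(np.round(c.get('world_to_cam',c.get('tool_from_camera')),3).tolist())
o=bot.get_obs(); print({k:np.round(v,3).tolist() for k,v in o.items()}, bot.nose_length)
E
```

```text
pics
top 54.08017088883558 324.89369596768773 232.7672582467187 [-0.10535044  0.          0.          0.          0.        ]
[[-0.014, -1.0, -0.007, 0.099], [-0.997, 0.014, -0.077, 0.556], [0.077, 0.006, -0.997, 1.159], [0.0, 0.0, 0.0, 1.0]]
side 54.62720007343991 315.2934066066216 236.15994028778084 [-0.0059639  0.         0.         0.         0.       ]
[[-0.888, -0.459, 0.022, 0.53], [-0.215, 0.372, -0.903, 0.193], [0.406, -0.807, -0.429, 0.793], [0.0, 0.0, 0.0, 1.0]]
wrist 58.70016023470659 318.22591118927244 241.121586650728 [-0.05865409  0.          0.          0.          0.        ]
[[-0.0, -0.299, 0.954, -0.127], [1.0, 0.001, 0.0, 0.001], [-0.001, 0.954, 0.299, -0.077], [0.0, 0.0, 0.0, 1.0]]
{'time': 0.15, 'q': [66.976, 5.004, 10.045, 95.101, 0.0, 90.001], 'qd': [-0.017, 0.046, 0.169, -0.05, 0.074, 0.008], 'joint_efforts': [0.001, -52.076, 46.504, 0.014, 0.0, 0.0], 'ee_pos': [0.215, 0.506, 0.248], 'tcp_rot': [-90.473, 89.941, -113.497], 'wrist_force': [0.651, -0.476, -0.45], 'torque': [-0.02, 0.006, -0.021], 'opening': 0.085} 0.017
```

View pics/top0.png

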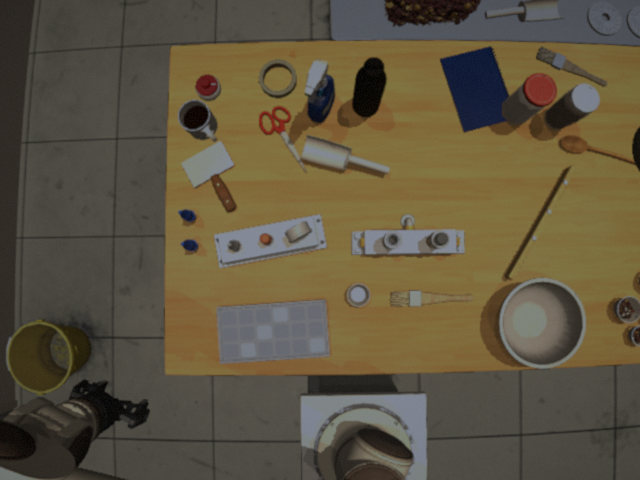

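View pics/side0.png

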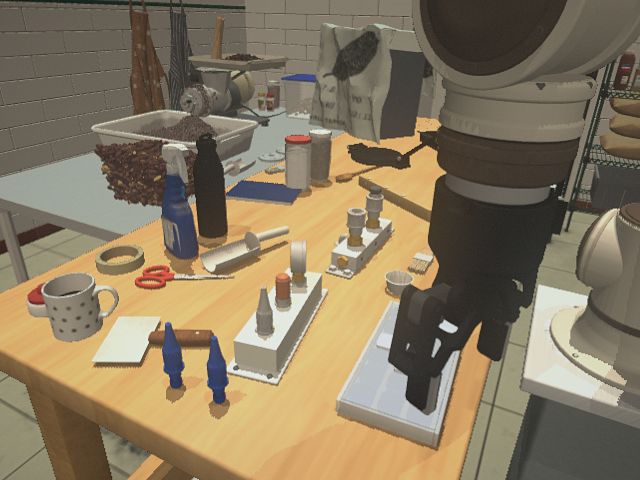

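View pics/wrist0.png

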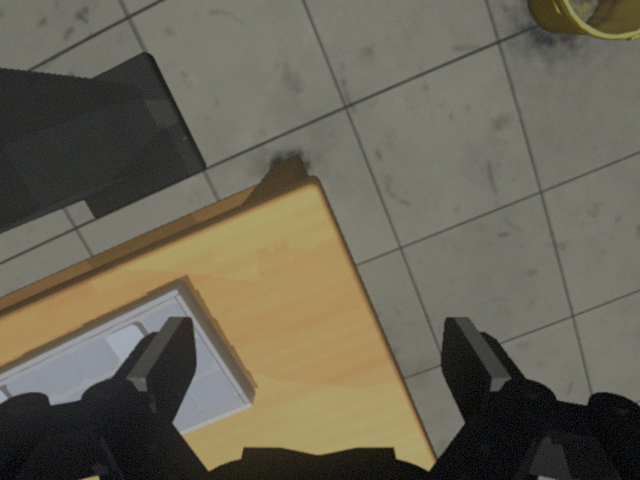

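```bash
python3 - <<'E'
from h import *
a=cv2.imread('pics/top0.png')[200:280,200:480]; cv2.imwrite('pics/ct.png',cv2.resize(a,None,fx=2.85,fy=2.85,interpolation=cv2.INTER_CUBIC))
b=cv2.imread('pics/side0.png')[170:390,220:420]; cv2.imwrite('pics/cs.png',cv2.resize(b,None,fx=2.7,fy=2.7,interpolation=cv2.INTER_CUBIC))
E
```

```text
(no output)
```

View pics/ct.png

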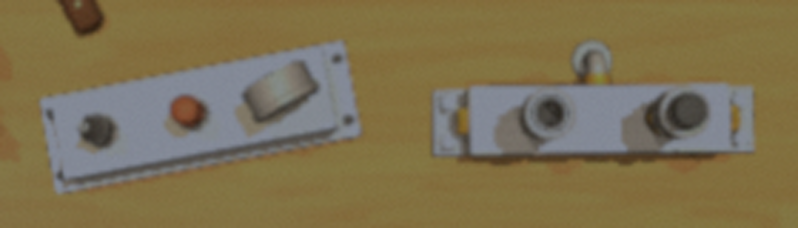

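View pics/cs.png

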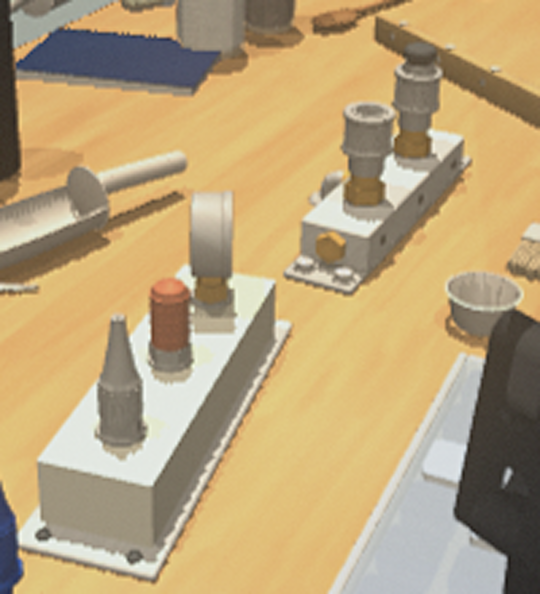

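```bash
python3 - <<'E'
from h import *
t=load('top0');s=load('side0')
T=lambda p:(np.array(p)/2.85+200-0.3); S=lambda p:(np.array(p)/2.7+[220,170]-0.3)
m=tri([t,s],[T([548,113]),S([369,113])]);print('mouth',m, proj(t,m)-T([548,113]),proj(s,m)-S([369,113]))
print(onz(t,[T([548,113])],.12),onz(s,[S([369,113])],.12))
print('cap',onz(t,[T([687,111])],.141),onz(s,[S([421,50])],.141))
C=onz(t,[T(p) for p in([469,87],[727,87],[729,153],[470,153])],.04);print(C, C.mean(0))
print('gauge top rim front/back ends', onz(t,[T([281,92])],.115))
print('silencer',onz(t,[T([186,110])],.105),onz(s,[S([170,290])],.10))
print('nozzle flange side',onz(s,[S([121,440])],.05))
print('gauge flange side',onz(s,[S([212,300])],.052))
E
```

```text
mouth [ 0.53198768 -0.06318525  0.11970179] [[0.03308203 0.08027785]] [[-0.09206044 -0.00633192]]
[[ 0.53215559 -0.06307255  0.12      ]] [[ 0.53153346 -0.06257259  0.12      ]]
cap [[ 0.53083206 -0.17128096  0.141     ]] [[ 0.52941014 -0.17024159  0.141     ]]
[[ 0.56068146 -0.00582106  0.04      ]
 [ 0.55752773 -0.23173033  0.04      ]
 [ 0.49989019 -0.23154189  0.04      ]
 [ 0.50339538 -0.00555804  0.04      ]] [ 0.53037369 -0.11866283  0.04      ]
gauge top rim front/back ends [[0.55261951 0.15273068 0.115     ]]
silencer [[0.53971432 0.23155076 0.105     ]] [[0.54428822 0.2264971  0.1       ]]
nozzle flange side [[0.52479711 0.31512328 0.05      ]]
gauge flange side [[0.554214   0.15411937 0.052     ]]
```

```bash
cat >> h.py <<'E'
from scipy.spatial.transform import Rotation as Ro
def Rt(o): return Ro.from_euler('xyz',o['tcp_rot'],degrees=True).as_matrix()
def wsnap(fn):
    o=bot.get_obs(); c=viewer.camera('wrist')
    T=np.eye(4);T[:3,:3]=Rt(o);T[:3,3]=o['ee_pos']
    c['world_to_cam']=np.linalg.inv(T@np.array(c['tool_from_camera'])); c['obs']=o
    cv2.imwrite('pics/'+fn+'.png',c['image'][:,:,::-1])
    pickle.dump(c,open('pics/'+fn+'.pkl','wb')); return c
def st():
    o=bot.get_obs(); R=Rt(o)
    print('t',o['time'],'pos',np.round(np.array(o['ee_pos'])*1000,1),'jaw yaw',round(np.degrees(np.arctan2(R[1,1],R[0,1])),2),'xdown',np.round(R[:,0],4),'q',np.round(o['q'],1),'F',np.round(o['wrist_force'],1),'M',np.round(o['torque'],2),'op',round(o['opening']*1000,1)); return o
E
python3 - <<'E'
from h import *
o=st();print(np.round(Rt(o),3))
E
```

```text
t 0.15 pos [215.  506.  247.7] jaw yaw 66.98 xdown [-4.e-04 -1.e-03 -1.e+00] q [67.   5.  10.  95.1  0.  90. ] F [ 0.7 -0.5 -0.5] M [-0.02  0.01 -0.02] op 85.0
[[-0.     0.391  0.92 ]
 [-0.001  0.92  -0.391]
 [-1.    -0.001 -0.   ]]
```

>>> jog_arm([
  {"x": 25,"y": -40,"z": 20,"twist": -6},
  {"x": 55,"y": -80,"z": 40,"twist": -13},
  {"x": 85,"y": -120,"z": 52,"twist": -20},
  {"x": 115,"y": -160,"z": 52,"twist": -27},
  {"x": 145,"y": -200,"z": 52,"twist": -34},
  {"x": 175,"y": -240,"z": 52,"twist": -41},
  {"x": 205,"y": -280,"z": 52,"twist": -48},
  {"x": 235,"y": -320,"z": 52,"twist": -55},
  {"x": 260,"y": -360,"z": 52,"twist": -62},
  {"x": 285,"y": -400,"z": 52,"twist": -68},
])

```text
validation failed for argument at $.de...
```

>>> jog_arm([
  {"x": 0,"y": 0,"z": 0},
  {"x": 0,"y": 0,"z": 0},
  {"x": 0},
])

```text
validation failed for argument at $.de...
```

```bash
python3 - <<'E'
from h import *
st();wsnap('w1')
E
```

```text
t 0.15 pos [215.  506.  247.7] jaw yaw 66.98 xdown [-4.e-04 -1.e-03 -1.e+00] q [67.   5.  10.  95.1  0.  90. ] F [ 0.7 -0.5 -0.5] M [-0.02  0.01 -0.02] op 85.0
```

View pics/w1.png

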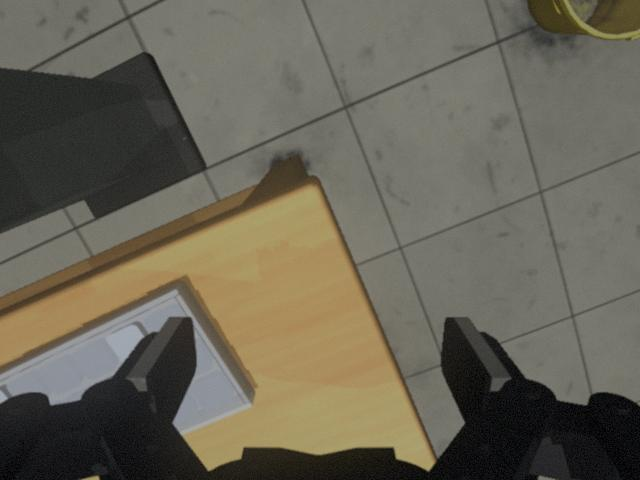

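Both calls were refused, probably because every row needs all of its fields.

>>> jog_arm([
  {"fingers": 1,"x": 25,"y": -40,"z": 20,"twist": -6},
  {"fingers": 1,"x": 55,"y": -80,"z": 40,"twist": -13},
  {"fingers": 1,"x": 85,"y": -120,"z": 52,"twist": -20},
  {"fingers": 1,"x": 115,"y": -160,"z": 52,"twist": -27},
  {"fingers": 1,"x": 145,"y": -200,"z": 52,"twist": -34},
  {"fingers": 1,"x": 175,"y": -240,"z": 52,"twist": -41},
  {"fingers": 1,"x": 205,"y": -280,"z": 52,"twist": -48},
  {"fingers": 1,"x": 235,"y": -320,"z": 52,"twist": -55},
  {"fingers": 1,"x": 260,"y": -360,"z": 52,"twist": -62},
  {"fingers": 1,"x": 285,"y": -400,"z": 52,"twist": -68},
])

```text
time: 1.2
ee_pos: [0.5006, 0.1045, 0.2998]
tcp_rot: [-96.2, 90.0, 172.5]
wrist_force: [0.8, 1.0, -0.4]
opening: 0.0851
```

>>> jog_arm([
  {"fingers": 1,"x": 0,"y": 0,"z": 0,"twist": 0},
  {"fingers": 1,"x": 0,"y": 0,"z": 0,"twist": 0},
])

```text
time: 1.4
ee_pos: [0.5009, 0.1035, 0.2993]
tcp_rot: [-92.5, 89.9, 176.1]
wrist_force: [0.9, 0.2, -1.3]
opening: 0.0851
```

```bash
python3 - <<'E'
from h import *
st();wsnap('w1')
E
```

```text
t 1.4 pos [500.9 103.5 299.3] jaw yaw -1.44 xdown [-1.7e-03  1.0e-04 -1.0e+00] q [ 11.7   1.2  11.9 100.8   0.  103.1] F [ 0.9  0.2 -1.3] M [-0.03 -0.01  0.01] op 85.1
```

View pics/w1.png

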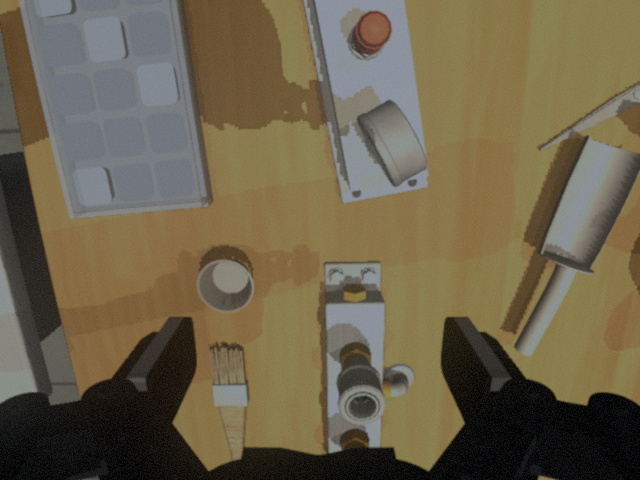

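```bash
python3 - <<'E'
from h import *
a=cv2.imread('pics/w1.png'); 
g=cv2.resize(a[80:210,320:450],(520,520),interpolation=cv2.INTER_CUBIC)
m=cv2.resize(a[330:450,320:440],(270,270),interpolation=cv2.INTER_CUBIC)
cv2.imwrite('pics/cg.png',np.hstack([g,np.vstack([m,np.zeros((250,270,3),np.uint8)])]))
c=load('w1');t=load('top0');s=load('side0')
print(onz(c,[[362,403]],.12)); 
print(tri([t,s,c],[[392,239.4],[356.4,211.6],[362,403]]))
E
```

```text
[[ 0.53456814 -0.06262497  0.12      ]]
[ 0.53288575 -0.06340175  0.11929602]
```

View pics/cg.png

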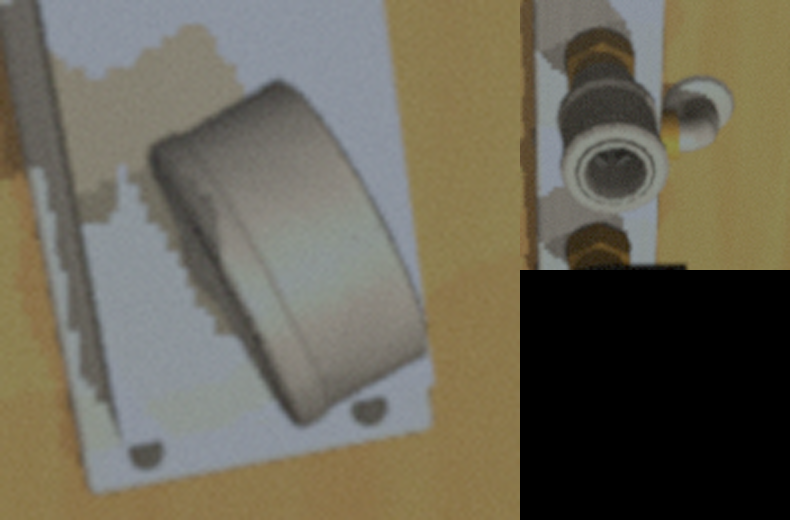

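```bash
cat >> h.py <<'E'
from scipy.optimize import least_squares
def cylpts(x,y,z,psi,R=.03,h=.014):
    a=np.linspace(0,2*np.pi,72,endpoint=False); n=np.array([np.cos(psi),np.sin(psi),0]);u=np.array([-n[1],n[0],0]);w=np.array([0,0,1])
    ring=R*(np.cos(a)[:,None]*u+np.sin(a)[:,None]*w)
    return np.array([x,y,z])+np.vstack([ring-h*n,ring+h*n])
def fitgauge(obs,z0,x0,fz=False):
    def res(p):
        r=[]
        for c,pts in obs:
            hull=cv2.convexHull(proj(c,cylpts(p[0],p[1],p[3],p[2])).astype(np.float32))
            r+=[cv2.pointPolygonTest(hull,(float(u),float(v)),True) for u,v in pts]
        return np.array(r+[(p[3]-z0)*(1e3 if fz else 1e5)])
    f=least_squares(res,[*x0,z0],diff_step=1e-4,x_scale=[.01,.01,.1,.01]); return f.x,res(f.x)
E
python3 - <<'E'
from h import *
c=load('w1')
pts=np.array([(153,155),(280,80),(330,125),(383,215),(428,320),(427,352),(305,427),(215,85+25),(370,388)],float)/4+[320,80]-.4
for x0 in ((.553,.153,.3),(.55,.15,.0)):
    x,r=fitgauge([(c,pts)],.101,x0); print(x,np.degrees(x[2]),np.round(r,1))
print(np.round(proj(c,[x[0],x[1],.101])))
E
```

```text
[0.5568773  0.15371866 0.45483922 0.10099996] 26.06036777462727 [ 0.7  0.9  1.   0.  -1.1  0.7 -0.1  0.   1.3 -0. ]
[0.55687728 0.15371838 0.45482352 0.10099996] 26.059468148698112 [ 0.7  0.9  1.   0.  -1.1  0.7 -0.1  0.   1.3 -0. ]
[[391. 144.]]
```

>>> jog_arm([
  {"fingers": 1,"x": 8,"y": -40,"z": -10,"twist": 0.6},
  {"fingers": 1,"x": 16,"y": -80,"z": -30,"twist": 0.6},
  {"fingers": 1,"x": 24,"y": -120,"z": -60,"twist": 0.6},
  {"fingers": 1,"x": 32,"y": -150,"z": -85,"twist": 0.6},
  {"fingers": 1,"x": 32,"y": -166.5,"z": -99,"twist": 0.6},
  {"fingers": 1,"x": 32,"y": -166.5,"z": -99,"twist": 0.6},
  {"fingers": 1,"x": 32,"y": -166.5,"z": -99,"twist": 0.6},
  {"fingers": 1,"x": 32,"y": -166.5,"z": -99,"twist": 0.6},
])

```text
time: 2.25
ee_pos: [0.5327, -0.0605, 0.2019]
tcp_rot: [134.8, 90.0, 44.2]
wrist_force: [0.1, 0.5, -0.4]
opening: 0.0854
```

```bash
python3 - <<'E'
from h import *
st();wsnap('w2')
E
```

```text
t 2.25 pos [532.7 -60.5 201.9] jaw yaw -0.58 xdown [ 3.e-04  3.e-04 -1.e+00] q [-6.5  2.3  2.2 89.8  0.  84.1] F [ 0.1  0.5 -0.4] M [-0.03  0.01 -0.03] op 85.4
```

View pics/w2.png

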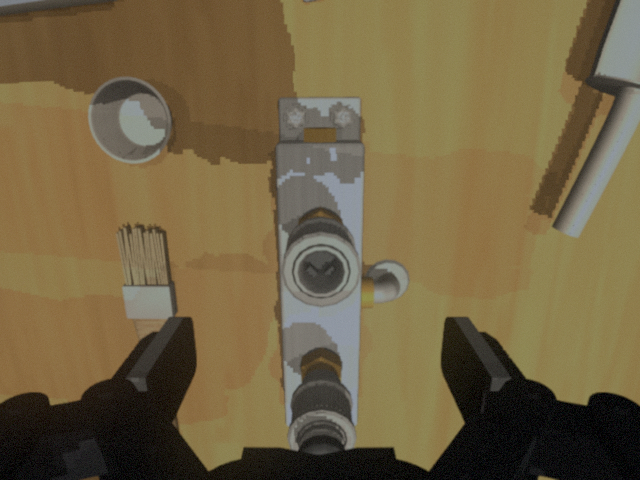

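```bash
python3 - <<'E'
from h import *
c=load('w2');g=cv2.cvtColor(c['image'],cv2.COLOR_RGB2GRAY)
print('mouth',onz(c,[[321,268],[320.5,267.5]],.12),'tcp px',proj(c,c['obs']['ee_pos']))
e=onz(c,[[278,145],[290,400],[362,145],[356,400]],.04);print(e)
for y in (340,360):
  print(y,[ (x,int(g[y,x])) for x in (185,188,191,194,197,200,440,443,446,449)])
a=cv2.resize(c['image'][220:320,270:370,::-1],(600,600),interpolation=cv2.INTER_CUBIC);cv2.imwrite('pics/m2.png',a)
E
```

```text
mouth [[ 0.53436184 -0.06363551  0.12      ]
 [ 0.53410233 -0.06335313  0.12      ]] tcp px [[317.96762544 345.7568828 ]]
[[ 0.50683159 -0.00667251  0.04      ]
 [ 0.50878192 -0.20857692  0.04      ]
 [ 0.56268561 -0.00720322  0.04      ]
 [ 0.56229015 -0.20918245  0.04      ]]
340 [(185, 41), (188, 37), (191, 35), (194, 57), (197, 113), (200, 115), (440, 127), (443, 48), (446, 28), (449, 30)]
360 [(185, 31), (188, 30), (191, 38), (194, 36), (197, 109), (200, 117), (440, 106), (443, 24), (446, 34), (449, 27)]
```

View pics/m2.png

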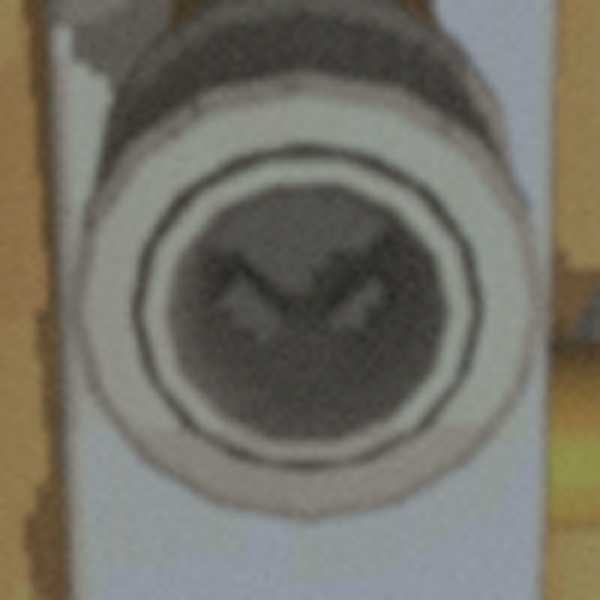

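```bash
python3 - <<'E'
from h import *
c=load('w2');t=load('top0')
print(onz(c,[[320.8,270.6]],.12))
print('elbow',tri([c,t],[[391,277],np.array([592,57])/2.85+199.7]))
E
```

```text
[[ 0.53424601 -0.06509254  0.12      ]]
elbow [ 0.59194549 -0.12068129 -0.00447324]
```

>>> jog_arm([
  {"fingers": 1,"x": 1,"y": -3,"z": -30,"twist": -0.3},
  {"fingers": 1,"x": 1,"y": -3.5,"z": -60,"twist": -0.3},
  {"fingers": 1,"x": 1,"y": -3.5,"z": -85,"twist": -0.3},
  {"fingers": 1,"x": 1,"y": -3.5,"z": -103,"twist": -0.3},
  {"fingers": 1,"x": 1,"y": -3.5,"z": -103,"twist": -0.3},
  {"fingers": 1,"x": 1,"y": -3.5,"z": -103,"twist": -0.3},
])

```text
time: 2.9
ee_pos: [0.5342, -0.0634, 0.1]
tcp_rot: [97.5, 89.9, 6.6]
wrist_force: [0.5, -0.9, -0.1]
opening: 0.0854
```

```bash
python3 - <<'E'
from h import *
st();snap('side','s3')
E
```

```text
t 2.9 pos [534.2 -63.4 100. ] jaw yaw -0.82 xdown [ 1.4e-03  2.0e-04 -1.0e+00] q [-6.8  3.  -8.5 78.5  0.  84. ] F [ 0.5 -0.9 -0.1] M [ 0.05 -0.05  0.01] op 85.4
```

View pics/s3.png

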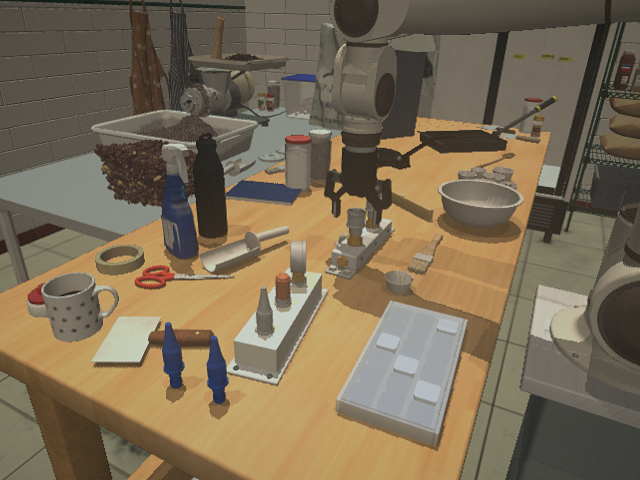

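```bash
python3 - <<'E'
from h import *
c=load('s3')
print(proj(c,[[.5342,-.0634,.1],[.5342+.05,-.0634,.09],[.5342-.05,-.0634,.09]]))
cv2.imwrite('pics/s3c.png',cv2.resize(c['image'][150:280,300:430,::-1],(585,585),interpolation=cv2.INTER_CUBIC))
E
```

```text
[[354.84112314 219.63709885]
 [334.03180481 219.25902764]
 [375.94712828 228.54139503]]
```

View pics/s3c.png

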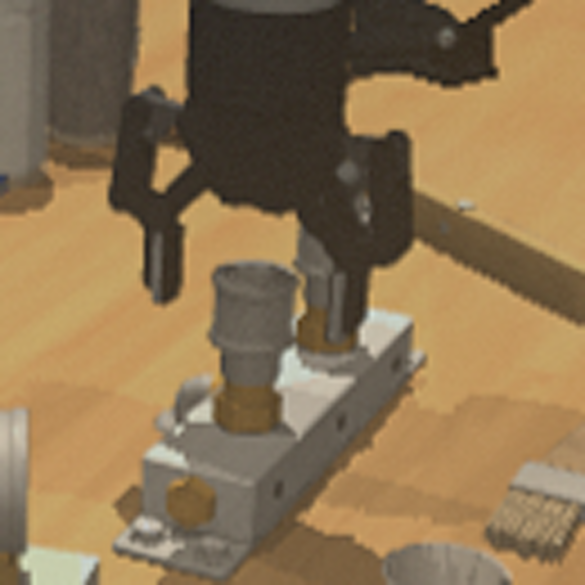

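>>> jog_arm([
  {"fingers": 0.55,"x": 0,"y": 0,"z": -1,"twist": 0},
  {"fingers": 0.55,"x": 0,"y": 0,"z": -1,"twist": 0},
  {"fingers": 0.55,"x": 0,"y": 0,"z": -1,"twist": 0},
  {"fingers": 0.3,"x": 0,"y": 0,"z": -1,"twist": 0},
  {"fingers": 0.3,"x": 0,"y": 0,"z": -1,"twist": 0},
  {"fingers": 0.3,"x": 0,"y": 0,"z": -1,"twist": 0},
], grip_force=20)

```text
time: 3.55
ee_pos: [0.5342, -0.0636, 0.0999]
tcp_rot: [93.1, 89.9, 2.2]
wrist_force: [-5.6, 0.6, 4.9]
opening: 0.042
```

```bash
python3 - <<'E'
from h import *
st()
E
```

```text
t 3.55 pos [534.2 -63.6  99.9] jaw yaw -0.84 xdown [ 2.e-03  1.e-04 -1.e+00] q [-6.8  2.9 -8.5 78.5  0.  84. ] F [-5.6  0.6  4.9] M [ 0.08  0.97 -0.04] op 42.0
```

>>> jog_arm([
  {"fingers": 0.3,"x": -0.7,"y": 0,"z": -1,"twist": 0},
  {"fingers": 0.3,"x": -0.7,"y": 0,"z": -1,"twist": 0},
])

```text
time: 3.75
ee_pos: [0.5341, -0.0636, 0.0996]
tcp_rot: [93.1, 89.8, 2.3]
wrist_force: [-0.1, -0.1, 5.0]
opening: 0.042
```

```bash
python3 - <<'E'
from h import *
st();c=snap('side','s4');wsnap('w4')
cv2.imwrite('pics/s4c.png',cv2.resize(c['image'][150:280,300:430,::-1],(585,585),interpolation=cv2.INTER_CUBIC))
E
```

```text
t 3.75 pos [534.1 -63.6  99.6] jaw yaw -0.84 xdown [ 3.8e-03  2.0e-04 -1.0e+00] q [-6.8  2.8 -8.6 78.3  0.  84. ] F [-0.1 -0.1  5. ] M [ 0.11  0.09 -0.02] op 42.0
```

View pics/s4c.png

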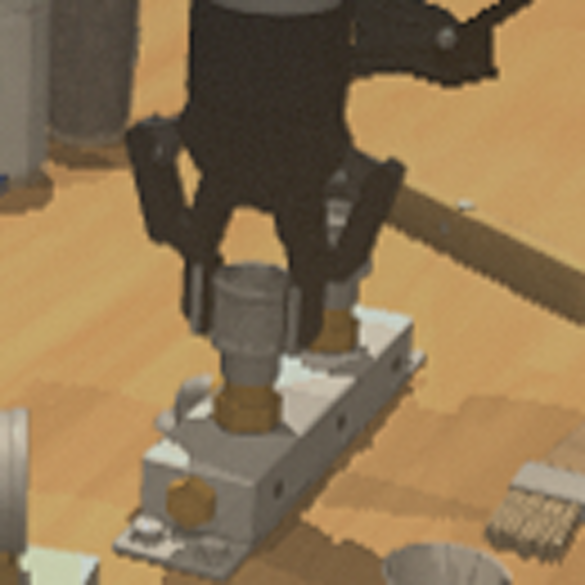

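View pics/w4.png

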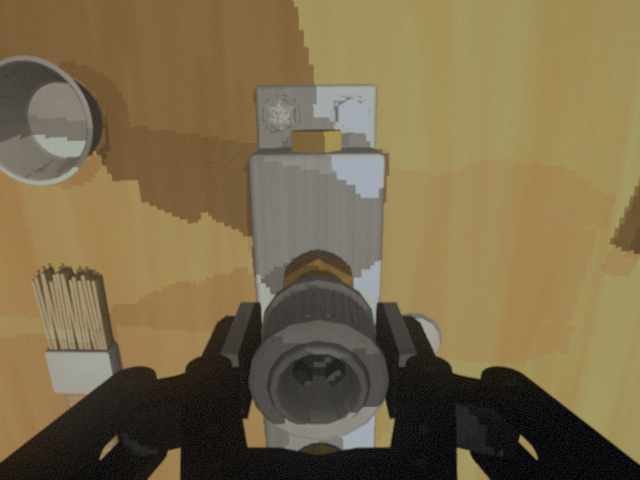

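>>> jog_arm([
  {"fingers": 0.3,"x": 0,"y": 0,"z": 0,"twist": 0},
  {"fingers": 0.3,"x": 0,"y": 0,"z": 0,"twist": 0},
  {"fingers": 0.3,"x": 0,"y": 0,"z": -3,"twist": 0},
  {"fingers": 0.3,"x": 0,"y": 0,"z": -6,"twist": 0},
  {"fingers": 0.3,"x": 0,"y": 0,"z": -9,"twist": 0},
  {"fingers": 0.3,"x": 0,"y": 0,"z": -12,"twist": 0},
  {"fingers": 0.3,"x": 0,"y": 0,"z": -14,"twist": 0},
  {"fingers": 0.3,"x": 0,"y": 0,"z": -14,"twist": 0},
], grip_force=90)

```text
time: 4.65
ee_pos: [0.5341, -0.0636, 0.0877]
tcp_rot: [90.3, 89.7, -0.6]
wrist_force: [-9.0, 0.9, 20.5]
opening: 0.0405
```

```bash
python3 - <<'E'
from h import *
st();wsnap('w5')
E
```

```text
t 4.65 pos [534.1 -63.6  87.7] jaw yaw -0.84 xdown [ 5.2e-03 -1.0e-04 -1.0e+00] q [-6.8  3.  -9.8 76.9  0.  84. ] F [-9.   0.9 20.5] M [0.27 1.91 0.01] op 40.5
```

View pics/w5.png

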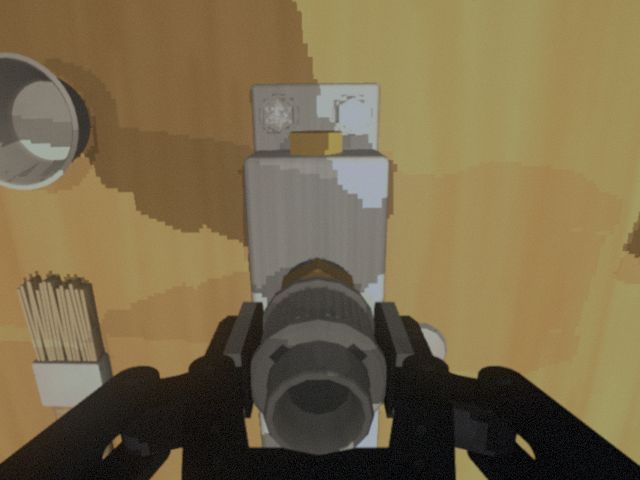

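>>> jog_arm([
  {"fingers": 0.3,"x": -1,"y": 0,"z": -1,"twist": 0},
  {"fingers": 0.7,"x": -1,"y": 0,"z": 0,"twist": 0},
  {"fingers": 0.9,"x": -1,"y": 0,"z": 0,"twist": 0},
  {"fingers": 1,"x": -1,"y": 0,"z": 0,"twist": 0},
  {"fingers": 1,"x": -1,"y": 0,"z": 0,"twist": 0},
])

```text
time: 5.2
ee_pos: [0.5329, -0.0636, 0.0872]
tcp_rot: [90.5, 89.7, -0.3]
wrist_force: [-0.4, 0.3, 1.0]
opening: 0.0851
```

>>> jog_arm([
  {"fingers": 1,"x": 0,"y": 0,"z": 10,"twist": 0},
  {"fingers": 1,"x": 0,"y": 0,"z": 50,"twist": 0},
  {"fingers": 1,"x": 0,"y": 0,"z": 90,"twist": 0},
  {"fingers": 1,"x": 0,"y": 0,"z": 115,"twist": 0},
  {"fingers": 1,"x": 0,"y": 0,"z": 115,"twist": 0},
])

```text
time: 5.7
ee_pos: [0.5344, -0.0638, 0.207]
tcp_rot: [86.4, 89.4, -4.4]
wrist_force: [-0.4, -0.1, -0.0]
opening: 0.0859
```

```bash
python3 - <<'E'
from h import *
st();a=wsnap('w6')['image'][200:330,250:380,::-1];c=snap('side','s6')
b=c['image'][190:260,330:400,::-1]
cv2.imwrite('pics/s6c.png',np.hstack([cv2.resize(x,(390,390),interpolation=cv2.INTER_CUBIC) for x in(a,b)]))
E
```

```text
t 5.7 pos [534.4 -63.8 207. ] jaw yaw -0.84 xdown [ 1.090e-02 -8.000e-04 -9.999e-01] q [-6.8  2.1  2.4 89.7  0.  84. ] F [-0.4 -0.1 -0. ] M [ 0.02  0.03 -0.02] op 85.9
```

View pics/s6c.png

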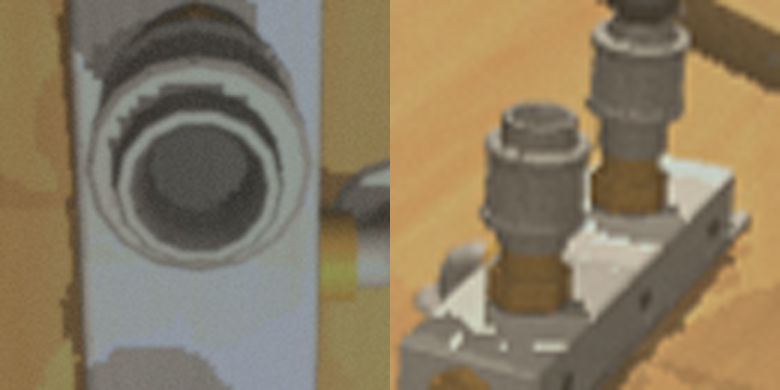

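```bash
python3 - <<'E'
from h import *
st()
E
```

```text
t 5.8 pos [533.2 -63.7 202.9] jaw yaw -0.84 xdown [ 5.7e-03 -2.0e-04 -1.0e+00] q [-6.8  2.2  2.1 89.6  0.  84. ] F [0.  0.8 0.4] M [-0.01 -0.02  0.02] op 85.4
```

>>> jog_arm([
  {"fingers": 1,"x": 4,"y": 40,"z": 27,"twist": 5},
  {"fingers": 1,"x": 8,"y": 80,"z": 27,"twist": 10},
  {"fingers": 1,"x": 12,"y": 120,"z": 27,"twist": 15},
  {"fingers": 1,"x": 17,"y": 160,"z": 27,"twist": 20},
  {"fingers": 1,"x": 22,"y": 200,"z": 27,"twist": 25},
  {"fingers": 1,"x": 22,"y": 217,"z": 27,"twist": 27},
  {"fingers": 1,"x": 22,"y": 217,"z": 27,"twist": 27},
  {"fingers": 1,"x": 22,"y": 217,"z": 27,"twist": 27},
  {"fingers": 1,"x": 22,"y": 217,"z": 27,"twist": 27},
])

```text
time: 6.7
ee_pos: [0.5551, 0.1522, 0.2296]
tcp_rot: [86.8, 89.7, 22.9]
wrist_force: [-0.0, -0.7, -0.0]
opening: 0.0858
```

```bash
python3 - <<'E'
from h import *
st();wsnap('w7')
c=load('w6');print(onz(c,[[316.2-.3,260.3-.3]],.12), c['obs']['ee_pos'])
E
```

```text
t 6.7 pos [555.1 152.2 229.6] jaw yaw 26.05 xdown [ 0.0046  0.002  -1.    ] q [15.3  7.9 11.2 93.   0.  79.3] F [-0.  -0.7 -0. ] M [ 0.03  0.   -0.02] op 85.8
[[ 0.53428074 -0.06446073  0.12      ]] [ 0.53436755 -0.06381682  0.20700542]
```

View pics/w7.png

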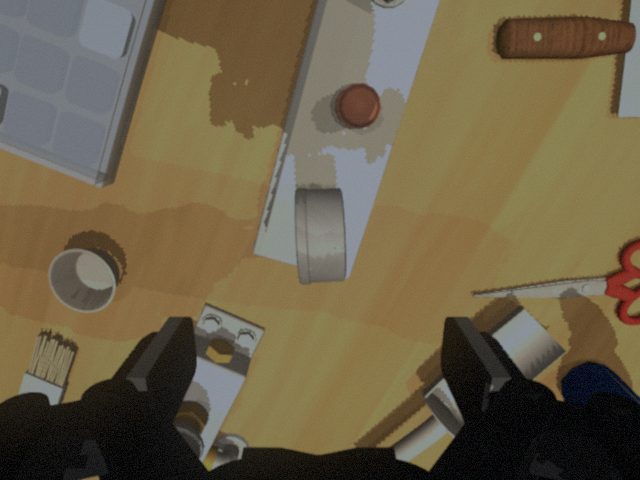

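```bash
python3 - <<'E'
from h import *
c=load('w7');cv2.imwrite('pics/g7.png',cv2.resize(c['image'][175:295,260:380,::-1],(720,720),interpolation=cv2.INTER_CUBIC))
E
```

```text
(no output)
```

View pics/g7.png

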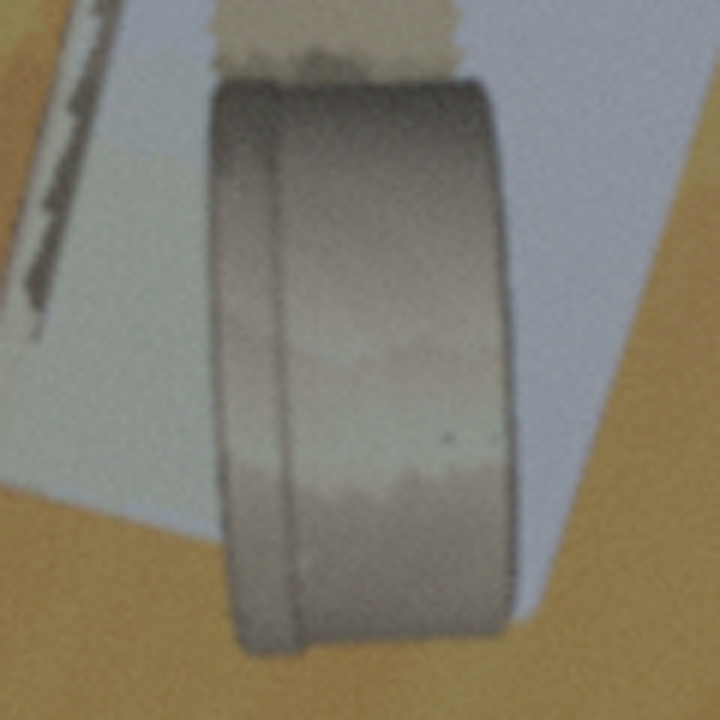

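```bash
python3 - <<'E'
from h import *
f=lambda a,o,s:np.array(a,float)/s+o-.4
c7=load('w7');c1=load('w1')
p7=f([(210,110),(211,230),(213,350),(224,520),(235,640),(220,78),(490,82),(497,150),(508,320),(513,450),(515,560),(265,655),(500,632),(350,81)],[260,175],6)
p1=f([(153,155),(280,80),(330,125),(383,215),(428,320),(427,352),(305,427),(215,110),(370,388)],[320,80],4)
for ob in ([(c7,p7)],[(c7,p7),(c1,p1)]):
    x,r=fitgauge(ob,.101,(.555,.153,.45)); print(x,np.degrees(x[2]),np.round(r,1))
print('tcp px at tcp', proj(c7,c7['obs']['ee_pos']))
E
```

```text
[0.55686051 0.15347836 0.48676167 0.1009999 ] 27.889389177049885 [-0.   0.6  0.6  1.2  1.  -0.3  0.4  0.7  0.5  0.2 -0.1  0.4  1.8  0.9
 -0. ]
[0.5568345  0.15354228 0.47933252 0.10099987] 27.463730310492373 [-0.4  0.3  0.5  1.2  1.3 -0.   0.8  1.   0.7  0.3 -0.2  0.2  1.5  1.
  1.7  1.2  0.2 -0.3 -0.6  1.2  0.4 -0.2  1.4 -0. ]
tcp px at tcp [[317.0529757  345.46945796]]
```

>>> jog_arm([
  {"fingers": 1,"x": 1,"y": 1,"z": -30,"twist": 1.5},
  {"fingers": 1,"x": 1,"y": 1,"z": -65,"twist": 1.5},
  {"fingers": 1,"x": 1,"y": 1,"z": -100,"twist": 1.5},
  {"fingers": 1,"x": 1,"y": 1,"z": -120,"twist": 1.5},
  {"fingers": 1,"x": 1,"y": 1,"z": -129,"twist": 1.5},
  {"fingers": 1,"x": 1,"y": 1,"z": -129,"twist": 1.5},
  {"fingers": 0.6,"x": 1,"y": 1,"z": -129,"twist": 1.5},
  {"fingers": 0.6,"x": 1,"y": 1,"z": -129,"twist": 1.5},
  {"fingers": 0.6,"x": 1,"y": 1,"z": -129,"twist": 1.5},
], grip_force=20)

```text
time: 7.65
ee_pos: [0.5568, 0.1532, 0.102]
tcp_rot: [84.9, 89.6, 22.5]
wrist_force: [0.3, 1.0, -0.0]
opening: 0.0513
```

```bash
python3 - <<'E'
from h import *
st();wsnap('w8')
E
```

```text
t 7.65 pos [556.8 153.2 102. ] jaw yaw 27.53 xdown [ 0.0066  0.0027 -1.    ] q [15.4  8.  -2.8 78.8  0.1 77.8] F [ 0.3  1.  -0. ] M [-0.04 -0.03  0.08] op 51.3
```

View pics/w8.png

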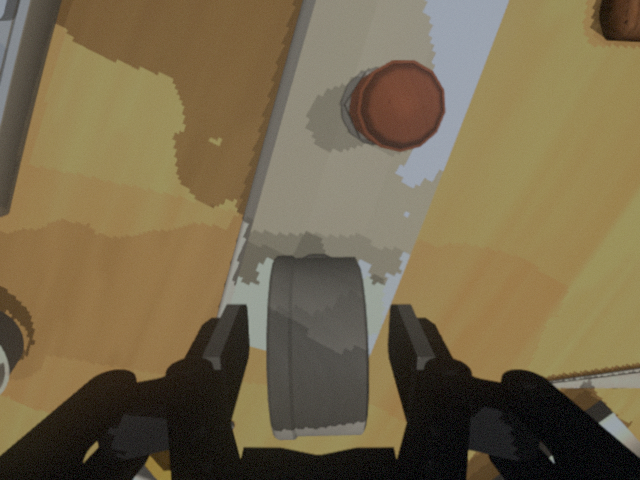

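>>> jog_arm([
  {"fingers": 0.2,"x": 0,"y": 0,"z": -2,"twist": 0},
  {"fingers": 0.2,"x": 0,"y": 0,"z": -2,"twist": 0},
  {"fingers": 0.2,"x": 0,"y": 0,"z": -2,"twist": 0},
  {"fingers": 0.2,"x": 0,"y": 0,"z": -2,"twist": 0},
  {"fingers": 0.2,"x": 0,"y": 0,"z": -2,"twist": 0},
], grip_force=20)

```text
time: 8.2
ee_pos: [0.5567, 0.1532, 0.1]
tcp_rot: [84.6, 89.6, 22.1]
wrist_force: [-1.4, -0.6, 3.6]
opening: 0.0282
```

```bash
python3 - <<'E'
from h import *
st()
E
```

```text
t 8.2 pos [556.7 153.2 100. ] jaw yaw 27.54 xdown [ 0.0065  0.0026 -1.    ] q [15.4  8.  -3.  78.6  0.  77.8] F [-1.4 -0.6  3.6] M [-0.18  0.35 -0.03] op 28.2
```

>>> jog_arm([
  {"fingers": 0.2,"x": 0,"y": 0,"z": 0,"twist": 0},
  {"fingers": 0.2,"x": 0,"y": 0,"z": 0,"twist": 0},
  {"fingers": 0.2,"x": 0,"y": 0,"z": 10,"twist": 0},
  {"fingers": 0.2,"x": 0,"y": 0,"z": 25,"twist": 0},
  {"fingers": 0.2,"x": 0,"y": 0,"z": 45,"twist": 0},
  {"fingers": 0.2,"x": 0,"y": 0,"z": 75,"twist": 0},
  {"fingers": 0.2,"x": 0,"y": 0,"z": 105,"twist": 0},
  {"fingers": 0.2,"x": 0,"y": 0,"z": 120,"twist": 0},
  {"fingers": 0.2,"x": 0,"y": 0,"z": 120,"twist": 0},
  {"fingers": 0.2,"x": 0,"y": 0,"z": 120,"twist": 0},
], grip_force=80)

```text
time: 9.2
ee_pos: [0.5567, 0.1532, 0.2198]
tcp_rot: [85.1, 89.6, 22.6]
wrist_force: [0.1, -0.2, -5.2]
opening: 0.0273
```

```bash
python3 - <<'E'
from h import *
st();c=snap('side','s9');st()
cv2.imwrite('pics/s9c.png',cv2.resize(c['image'][120:330,220:430,::-1],(590,590),interpolation=cv2.INTER_CUBIC))
E
```

```text
t 9.2 pos [556.7 153.2 219.8] jaw yaw 27.54 xdown [ 0.0064  0.0027 -1.    ] q [15.4  7.9 10.1 91.8  0.1 77.8] F [ 0.1 -0.2 -5.2] M [0.   0.03 0.02] op 27.3
t 9.25 pos [556.4 153.2 219. ] jaw yaw 27.54 xdown [ 0.0052  0.0023 -1.    ] q [15.4  7.9 10.  91.8  0.  77.8] F [-0.2 -0.3 -5.4] M [-0.04  0.06 -0.05] op 27.1
```

View pics/s9c.png

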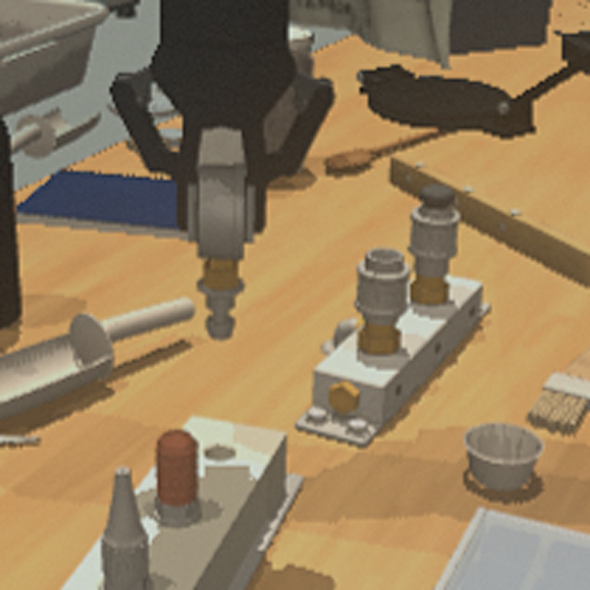

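>>> jog_arm([
  {"fingers": 0.2,"x": -3,"y": -25,"z": 20,"twist": -4},
  {"fingers": 0.2,"x": -6,"y": -60,"z": 30,"twist": -9},
  {"fingers": 0.2,"x": -10,"y": -95,"z": 30,"twist": -14},
  {"fingers": 0.2,"x": -14,"y": -130,"z": 30,"twist": -19},
  {"fingers": 0.2,"x": -18,"y": -165,"z": 30,"twist": -24},
  {"fingers": 0.2,"x": -22.7,"y": -195,"z": 30,"twist": -28.4},
  {"fingers": 0.2,"x": -22.7,"y": -212,"z": 30,"twist": -28.4},
  {"fingers": 0.2,"x": -22.7,"y": -217.7,"z": 30,"twist": -28.4},
  {"fingers": 0.2,"x": -22.7,"y": -217.7,"z": 20,"twist": -28.4},
  {"fingers": 0.2,"x": -22.7,"y": -217.7,"z": 10,"twist": -28.4},
])

```text
time: 10.25
ee_pos: [0.5337, -0.0639, 0.2276]
tcp_rot: [91.5, 89.7, 0.7]
wrist_force: [-1.0, -0.1, -4.5]
opening: 0.0271
```

>>> jog_arm([
  {"fingers": 0.2,"x": 0,"y": 0,"z": -6,"twist": 0},
  {"fingers": 0.2,"x": 0,"y": 0,"z": -6,"twist": 0},
  {"fingers": 0.2,"x": 0,"y": 0,"z": -6,"twist": 0},
])

```text
time: 10.55
ee_pos: [0.5336, -0.0633, 0.2213]
tcp_rot: [92.6, 89.8, 1.8]
wrist_force: [-0.0, -0.0, -4.4]
opening: 0.0271
```

```bash
python3 - <<'E'
from h import *
st();c=snap('side','s10');w=wsnap('w10')
cv2.imwrite('pics/s10c.png',cv2.resize(c['image'][140:270,290:420,::-1],(585,585),interpolation=cv2.INTER_CUBIC))
E
```

```text
t 10.55 pos [533.6 -63.3 221.3] jaw yaw -0.78 xdown [ 4.2e-03  1.0e-04 -1.0e+00] q [-6.8  2.5  4.5 91.7  0.  84. ] F [-0.  -0.  -4.4] M [0.04 0.05 0.02] op 27.1
```

View pics/s10c.png

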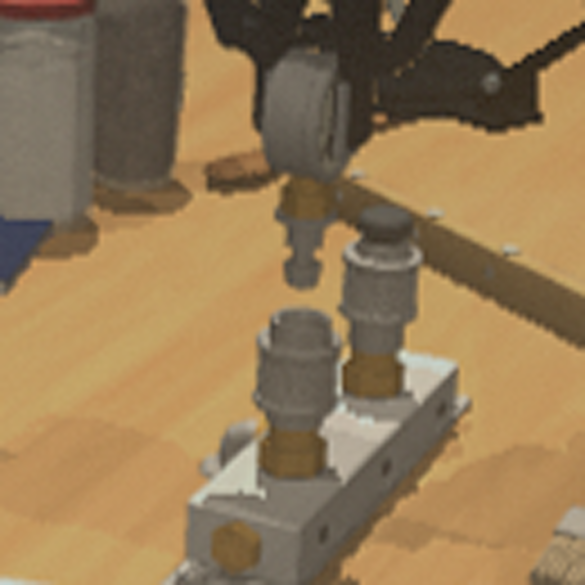

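View pics/w10.png

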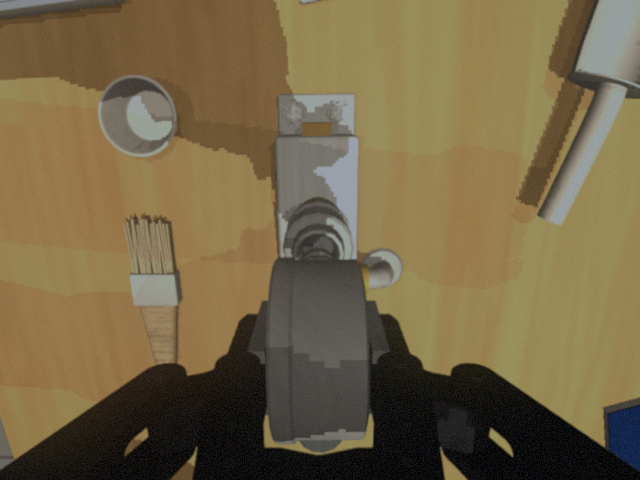

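```bash
python3 - <<'E'
from h import *
c=load('s10')
for z in (.05,.1015-.0095,.12,.137,.14,.172): print(z,np.round((proj(c,[.5338,-.064,z])[0]-[290,140]+.4)*4.5,1))
print(np.round((proj(c,[[.5338+.001,-.064,.137],[.5338,-.063,.137]])-proj(c,[.5338,-.064,.137]))*4.5,2))
cv2.imwrite('pics/s10d.png',cv2.resize(c['image'][180:235,335:385,::-1],(600,660)[:2] and (545,600),interpolation=cv2.INTER_CUBIC))
E
```

```text
0.05 [288.9 452.2]
0.09200000000000001 [293.9 374.9]
0.12 [297.3 321.9]
0.137 [299.4 289.1]
0.14 [299.7 283.2]
0.172 [303.8 220. ]
[[-1.92 -0.39]
 [-0.81  0.66]]
```

View pics/s10d.png

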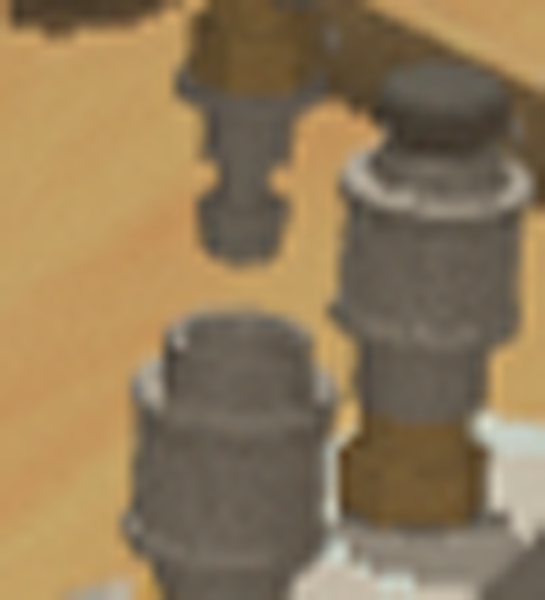

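>>> jog_arm([
  {"fingers": 0.2,"x": 0,"y": -1.1,"z": 0,"twist": 0},
  {"fingers": 0.2,"x": 0,"y": -1.1,"z": -5,"twist": 0},
  {"fingers": 0.2,"x": 0,"y": -1.1,"z": -10,"twist": 0},
  {"fingers": 0.2,"x": 0,"y": -1.1,"z": -15,"twist": 0},
  {"fingers": 0.2,"x": 0,"y": -1.1,"z": -18,"twist": 0},
  {"fingers": 0.2,"x": 0,"y": -1.1,"z": -21,"twist": 0},
  {"fingers": 0.2,"x": 0,"y": -1.1,"z": -24,"twist": 0},
  {"fingers": 0.2,"x": 0,"y": -1.1,"z": -26,"twist": 0},
  {"fingers": 0.2,"x": 0,"y": -1.1,"z": -26,"twist": 0},
])

```text
time: 11.55
ee_pos: [0.5337, -0.0647, 0.1957]
tcp_rot: [91.2, 89.7, 0.4]
wrist_force: [-0.1, -0.2, -4.0]
opening: 0.0272
```

```bash
python3 - <<'E'
from h import *
st()
E
```

```text
t 11.55 pos [533.7 -64.7 195.7] jaw yaw -0.8 xdown [ 0.005  0.    -1.   ] q [-6.9  2.2  1.4 88.8  0.  83.9] F [-0.1 -0.2 -4. ] M [ 0.    0.03 -0.04] op 27.2
```

>>> jog_arm([
  {"fingers": 0.2,"x": 0,"y": 0,"z": -2,"twist": 0},
  {"fingers": 0.2,"x": 0,"y": 0,"z": -4,"twist": 0},
  {"fingers": 0.2,"x": 0,"y": 0,"z": -6,"twist": 0},
  {"fingers": 0.2,"x": 0,"y": 0,"z": -8,"twist": 0},
  {"fingers": 0.2,"x": 0,"y": 0,"z": -10,"twist": 0},
  {"fingers": 0.2,"x": 0,"y": 0,"z": -10,"twist": 0},
  {"fingers": 0.2,"x": 0,"y": 0,"z": -10,"twist": 0},
])

```text
time: 12.25
ee_pos: [0.5339, -0.065, 0.187]
tcp_rot: [83.3, 89.6, -7.5]
wrist_force: [-2.6, -2.6, 5.7]
opening: 0.0272
```

```bash
python3 - <<'E'
from h import *
st();c=snap('side','s11')
cv2.imwrite('pics/s11c.png',cv2.resize(c['image'][150:260,310:400,::-1],(491,600),interpolation=cv2.INTER_CUBIC))
E
```

```text
t 12.25 pos [533.9 -65.  187. ] jaw yaw -0.82 xdown [ 6.8e-03 -9.0e-04 -1.0e+00] q [-6.9  2.1  0.3 87.8 -0.  83.9] F [-2.6 -2.6  5.7] M [-0.58  0.61 -0.02] op 27.2
```

View pics/s11c.png

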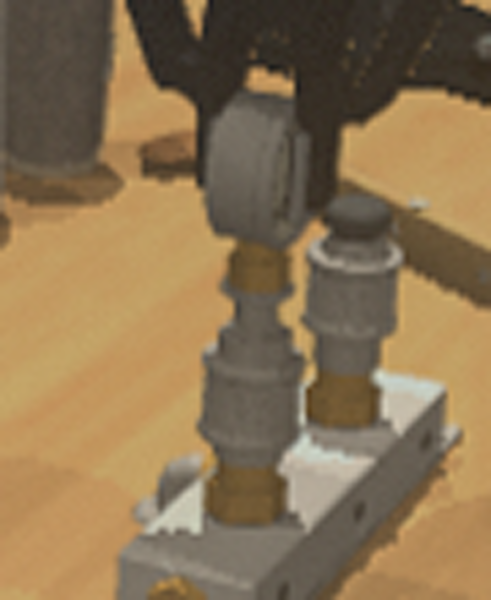

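>>> jog_arm([
  {"fingers": 0.2,"x": -0.3,"y": -0.3,"z": -2,"twist": 0},
  {"fingers": 0.2,"x": -0.3,"y": -0.3,"z": -4,"twist": 0},
  {"fingers": 0.2,"x": -0.3,"y": -0.3,"z": -6,"twist": 0},
  {"fingers": 0.2,"x": -0.3,"y": -0.3,"z": -8,"twist": 0},
  {"fingers": 0.2,"x": -0.3,"y": -0.3,"z": -10,"twist": 0},
  {"fingers": 0.2,"x": -0.3,"y": -0.3,"z": -10,"twist": 0},
])

```text
time: 12.9
ee_pos: [0.5339, -0.0659, 0.1782]
tcp_rot: [77.1, 89.5, -13.7]
wrist_force: [-0.4, -2.9, 5.2]
opening: 0.0273
```

```bash
python3 - <<'E'
from h import *
st()
E
```

```text
t 12.9 pos [533.9 -65.9 178.2] jaw yaw -0.84 xdown [ 0.0088 -0.0021 -1.    ] q [-7.   1.9 -0.9 86.7 -0.1 83.8] F [-0.4 -2.9  5.2] M [-0.85  0.39 -0.01] op 27.3
```

>>> jog_arm([
  {"fingers": 0.2,"x": -0.3,"y": -0.3,"z": -2,"twist": 0},
  {"fingers": 0.2,"x": -0.3,"y": -0.3,"z": -4,"twist": 0},
  {"fingers": 0.2,"x": -0.3,"y": -0.3,"z": -6,"twist": 0},
  {"fingers": 0.2,"x": -0.3,"y": -0.3,"z": -8,"twist": 0},
  {"fingers": 0.2,"x": -0.3,"y": -0.3,"z": -9,"twist": 0},
  {"fingers": 0.2,"x": -0.3,"y": -0.3,"z": -9,"twist": 0},
])

```text
time: 13.5
ee_pos: [0.5338, -0.0661, 0.1701]
tcp_rot: [79.3, 89.4, -11.6]
wrist_force: [-1.1, -0.1, 6.3]
opening: 0.027
```

```bash
python3 - <<'E'
from h import *
st();c=snap('side','s12')
cv2.imwrite('pics/s12c.png',cv2.resize(c['image'][150:260,310:400,::-1],(491,600),interpolation=cv2.INTER_CUBIC))
E
```

```text
t 13.5 pos [533.8 -66.1 170.1] jaw yaw -0.84 xdown [ 0.0102 -0.0021 -0.9999] q [-7.   1.8 -1.9 85.7 -0.  83.8] F [-1.1 -0.1  6.3] M [-0.13  0.49 -0.03] op 27.0
```

View pics/s12c.png

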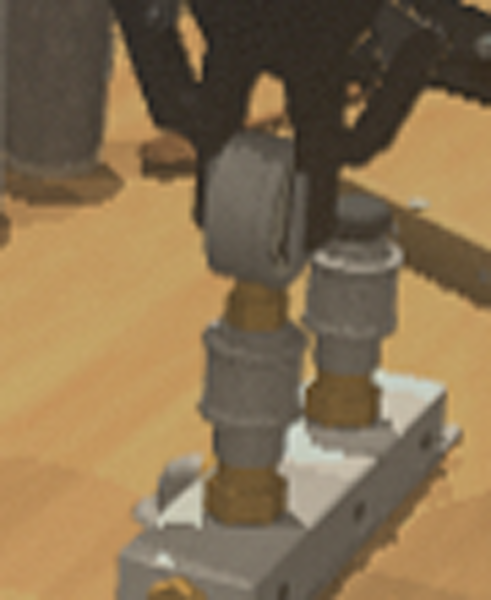

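The sleeve has sprung up around the flange, so the plug is locked. I'll release it and back straight out.

>>> jog_arm([
  {"fingers": 0.5,"x": 0,"y": 0,"z": 0,"twist": 0},
  {"fingers": 0.8,"x": 0,"y": 0,"z": 0,"twist": 0},
  {"fingers": 0.9,"x": 0,"y": 0,"z": 0,"twist": 0},
  {"fingers": 0.9,"x": 0,"y": 0,"z": 0,"twist": 0},
  {"fingers": 0.9,"x": 0,"y": 0,"z": 10,"twist": 0},
  {"fingers": 0.9,"x": 0,"y": 0,"z": 30,"twist": 0},
  {"fingers": 0.9,"x": 0,"y": 0,"z": 60,"twist": 0},
  {"fingers": 0.9,"x": 0,"y": 0,"z": 95,"twist": 0},
  {"fingers": 0.9,"x": 0,"y": 0,"z": 130,"twist": 0},
  {"fingers": 0.9,"x": 0,"y": 0,"z": 130,"twist": 0},
])

```text
time: 14.55
ee_pos: [0.5347, -0.0662, 0.3058]
tcp_rot: [81.1, 89.0, -9.7]
wrist_force: [-0.0, 0.5, -0.3]
opening: 0.0767
```

>>> jog_arm([
  {"fingers": 0.9,"x": 0,"y": 30,"z": 0,"twist": 0},
  {"fingers": 0.9,"x": 0,"y": 60,"z": 0,"twist": 0},
  {"fingers": 0.9,"x": 0,"y": 80,"z": 0,"twist": 0},
  {"fingers": 0.9,"x": 0,"y": 80,"z": 0,"twist": 0},
  {"fingers": 0.9,"x": 0,"y": 80,"z": 0,"twist": 0},
])

```text
time: 15.05
ee_pos: [0.5346, 0.0139, 0.3058]
tcp_rot: [80.4, 89.0, -10.4]
wrist_force: [0.4, -0.4, -0.2]
opening: 0.0769
```

```bash
python3 - <<'E'
from h import *
st();c=snap('side','s13');wsnap('w13');snap('top','t13')
a=cv2.resize(c['image'][150:290,220:400,::-1],(771,600),interpolation=cv2.INTER_CUBIC)
cv2.imwrite('pics/s13c.png',a)
E
```

```text
t 15.05 pos [534.6  13.9 305.8] jaw yaw -0.78 xdown [ 0.0173 -0.0032 -0.9998] q [  1.6   3.6  15.1 100.5  -0.2  92.4] F [ 0.4 -0.4 -0.2] M [-0.01  0.01 -0.06] op 76.9
```

View pics/s13c.png

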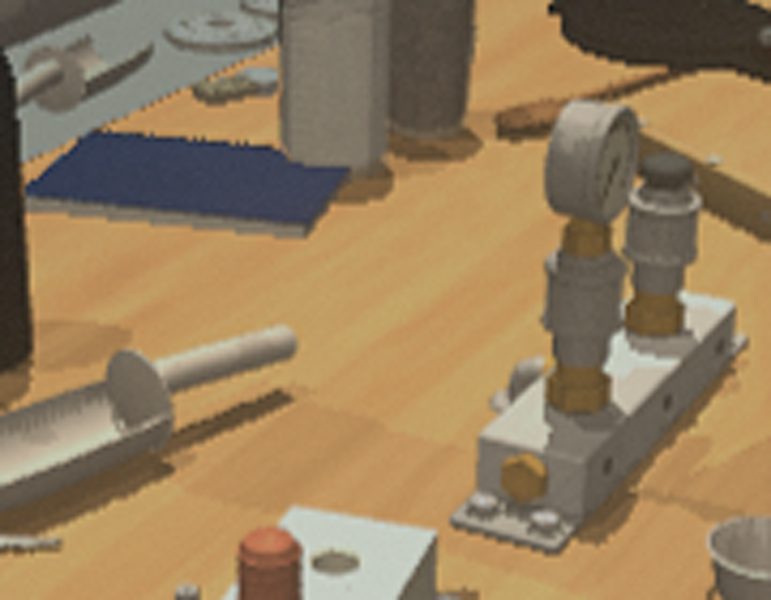

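View pics/w13.png

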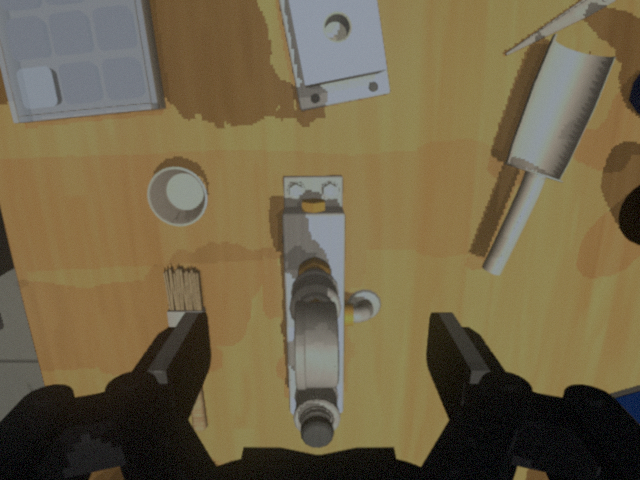

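View pics/t13.png

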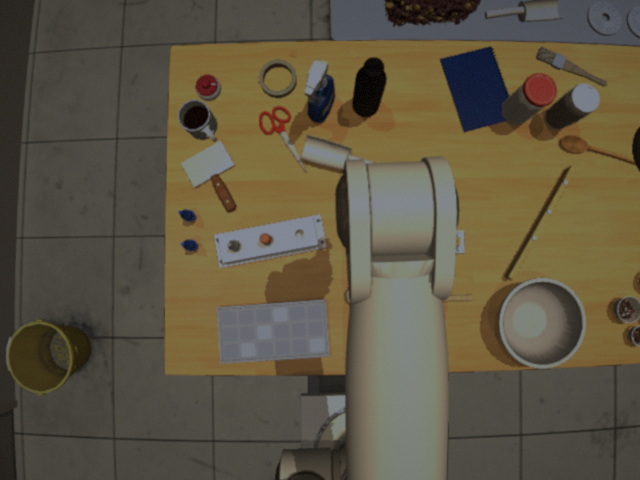

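```bash
python3 - <<'E'
from h import *
c=load('w13');cv2.imwrite('pics/g13.png',np.hstack([cv2.resize(c['image'][280:400,260:380,::-1],(480,480),interpolation=cv2.INTER_CUBIC),cv2.resize(load('s13')['image'][165:255,340:390,::-1],(267,480),interpolation=cv2.INTER_CUBIC)]))
for yaw in (-4,-0.85,2):
  h=cv2.convexHull(proj(c,cylpts(.534,-.0648,.171,np.radians(yaw))).astype(np.float32)).reshape(-1,2)
  print(yaw,np.round((h[::6]-[260,280]+.4)*4).astype(int).tolist())
E
```

```text
-4 [[319, 185], [317, 285], [310, 374], [302, 423], [133, 420], [134, 379], [137, 295], [142, 194], [147, 112], [150, 71], [312, 82], [317, 130]]
-0.85 [[313, 297], [312, 381], [308, 422], [139, 421], [136, 372], [135, 282], [135, 182], [138, 106], [141, 73], [304, 82], [309, 138], [313, 230]]
2 [[314, 404], [148, 429], [141, 406], [134, 334], [129, 235], [128, 143], [131, 87], [293, 69], [298, 101], [304, 177], [310, 277], [314, 366]]
```

View pics/g13.png

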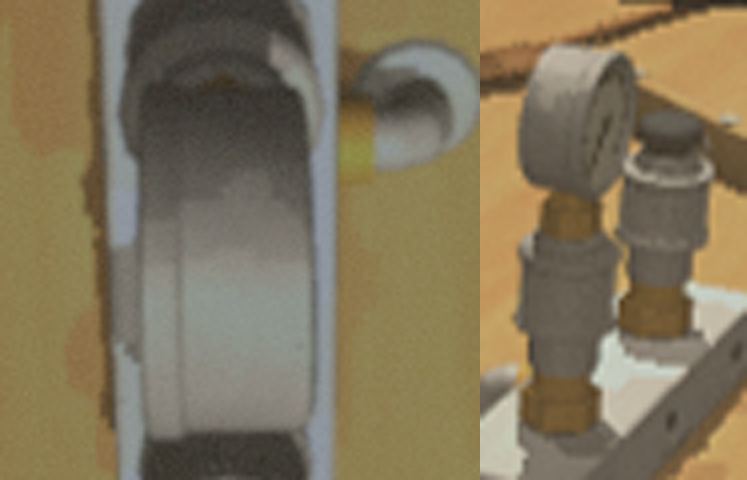

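```bash
python3 - <<'E'
from h import *
o=st();print(ticket.job_done())
E
```

```text
t 15.2 pos [534.7  13.1 305.8] jaw yaw -0.89 xdown [ 0.0174 -0.0031 -0.9998] q [  1.5   3.6  15.1 100.5  -0.2  92.4] F [-0.4 -0.   0.2] M [0.03 0.04 0.02] op 76.9
the job is handed in; nothing more can be done
None
```

The gauge is locked in the open coupler with its dial facing the front of the manifold. I handed the job in at 15.2 s, with the gripper clear of everything.

- **Sleeve:** I drew it down first. After I let go, the side and wrist views showed it staying down with the bore open.
- **Insertion:** I lifted the gauge from the block, turned it about 28° and pushed it straight in. The push took about 10 N, and the highest wrist force I read, while drawing the sleeve, was about 22 N. After the last push the sleeve was back up around the flange, level with the sleeve on the blanked coupler.
- **Final checks:** After release, the case outline in the wrist view matched a fully home gauge aligned to the manifold within about 1–2°. The nozzle and silencer still stand in the block, and the cup, brush and scoop look unmoved.
- **Disagreements:** The cameras differed by up to about 2.5 mm on the coupler's position, so I went by the wrist view and grip contact. During the push the tool drifted about 1 mm in y and tilted slightly, reaching 0.6° by the end; side force stayed around 3 N.
- **Early calls:** My first two move calls were refused because the rows lacked some fields. Nothing moved.

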